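# Brake and lock the turning wheel of a bench flaking mill

## Robot

A 6-joint arm with a two-finger parallel gripper is mounted at the origin on the work surface. World frame = base frame: x ahead of the robot, y to its left, z up, the work surface at z = 0. Lengths are in m, angles in rad, forces in N, time in s.
With the tool pointing down it reaches from about 0.225 to 0.875 m from the base axis. Payload 3.4 kg.
Tool frame: the origin (TCP) lies between the finger pads; the fingertips stand 8 mm ahead of it and the grasp point (between the pads) lies 11 mm behind it; z points along the fingers, y is the line along which they close (so a half turn about z gives the same grasp; the last joint's range is limited). The gripper opens to 85 mm and grips with 20 to 120 N. Pads are 22 mm wide; open, the fingers measure 114 mm over their backs; the gripper's body (76 mm by 85 mm) begins 54 mm behind the grasp point. The pads swing forward as they close: fully open they stand 13 mm farther back than shut.
Start: joints at [-1.303, 0.276, 1.505, -0, 1.361, -0.121], TCP at [0.218, -0.532, 0.239] pointing down, gripper open.
Joint ranges: [-2.89, 2.89], [-0.75, 2.08], [0.22, 2.7], [-1.18, 4.32], [0.11, 2.71], [-2.7, 2.7]. Speed limits (rad/s): [2.57, 2.57, 3.14, 3.14, 3.14, 3.14].

## Interface

Orientations are given as [roll, pitch, yaw] about the fixed x, y, z axes, in that order (R = Rz(yaw) Ry(pitch) Rx(roll)).
In Python, from rig import ctrl, cams gives the robot as it stands.
- The arm moves only by the tool jog_arm, never from a script. Its argument "motion" is a list of rows, each a list of 3 entries, a list of its own where there are three numbers: the shift along the tool's x, y, z in mm, then the turn about the tool's z in degrees, then the opening, from 0 (shut) to 1 (fully open). A call has exactly 5 rows; each row is the pose to reach, as a shift and turn from the pose commanded when the call began, along the tool's axes at that moment; what a row does not reach only later rows make up. A row lasts 1/8 s, in which the tool goes at most 62.5 mm and 10.7 degrees, less where a joint would pass 70% of its speed; a pose out of reach is approached as far as the arm can. A call with a gripper value outside its range is refused whole. The fingers move at their own pace and stop on an object; "squeeze" is the grip in N (left out, the last holds). Time passes only in rows, so rows that repeat a pose let the fingers close, or fill a call up. It gives the time, the measured TCP pose, the force, the opening and the grip force at its end, in the units of the state.
- ctrl.sense(): the state, without advancing time (a new reading comes with each control period).
- cams.capture(name): name is "scene" or "top" or "wrist"; returns the picture (480x640x3 uint8, red, green, blue); there is no depth.
- cams.calibration(name): a dict with "mtx" (3x3 intrinsics, pixels), "xyz" and "rotation" of the camera in the world; the wrist camera has in their place "mount" (4x4, takes a point from camera to tool coordinates, whose origin is the TCP and whose axes are the flange's). Camera axes: x right, y down, z forward; pixel columns grow to the right and rows downward; lengths in m; the calibration is good to about 2 mm. A picture is of the moment at which its call begins: read the wrist's pose just before it. calibration takes no time and is no camera call.
- ctrl.job_done(): hands the job in; it is judged then, once.
The state is a dict: "t": time; "joint_pos": joint angles; "dq": joint speeds; "joint_efforts": joint torques, N m; "tcp_pos": TCP position; "ee_rot": TCP orientation; "contact_force": force on the tool from outside, world axes, zero at the start; "wrist_torque": the same for the moment, N m; "width": opening from 0.0 (shut) to 1.0 (fully open); "grasp_force": force on a finger pad.
Only numpy, scipy, OpenCV 4.12 (cv2) and the standard library are available. Lean on these libraries where they do the work, as an engineer would, in place of code of your own. Each camera call takes 0.05 s, during which the arm holds its last target. There are 200 camera calls.

## Task

The mill's drive wheel is still turning: lock it for cleaning. Take the square-headed steel locking pin from the wooden rack, pass its tip through the slot of the fixed bracket and rest it lightly on the wheel's face so that its rubbing slows the wheel to a creep before the wheel's hole arrives, then let the hole come under the pin and push the pin fully home, head down on the bracket, and let go. Be gentle: the wheel must never strike or be pressed hard by the pin, touch the wheel with nothing but the pin, and leave the other things where they are.

Things in the scene. Friction and masses are not known exactly. Their poses are not given: they have to be found in the camera images.
- mill: Bench mill fixed to the table: round grey housing 300 mm across, 62 mm high, white motor block (110 x 100 x 85 mm high) at its +x side, outlet at its +y side. Origin on the wheel's axis at table height, z up. At its -x side stands a dark steel bracket: a post 56 mm wide outside the wheel (x = -156 to -142 mm) carrying a plate 18 mm thick over the wheel's face (x = -153 to -72 mm, top 130 mm over the table).
- slot (a point): Centre of the slot through the bracket plate, at the plate's top face (130 mm over the table, at x = -100 mm in the mill's frame). The slot is 24 mm long along the mill's x (radial to the wheel) and 15 mm wide. It is fixed with the mill and shares the mill's axes.
- wheel (a joint): Wheel angle, rad, growing counter-clockwise seen from above; the hole lies at this angle from the mill's x axis, so it is under the slot at pi, 3 pi, 5 pi ... An idling drive turns the wheel counter-clockwise with a steady 0.4 N m, at about 1.5 rad/s when free; rubbed, it slows; pressed with some 5 to 11 N it stalls; let go, it regains speed in about half a second.
- spindle: Spindle with the wheel on it, 4.2 kg; origin on the axis 64 mm over the table. It floats on a spring: pressed down, the wheel first gives way at 2 N, then by 0.83 mm per N (1200 N/m), to a hard stop at 10 mm. Let off, or when the pin finds the hole, it springs back up. The wheel's flat bare-metal annular face reaches from 75 to 125 mm radius; inside are five spokes and a hub.
- wheel_hole (a point): Centre, at the wheel's top face, of its one round through hole: 18 mm in diameter, at 100 mm radius. The face is 12 mm thick, its top 100 mm over the table when not pressed, 12 mm under the bracket plate's underside; below the wheel is 26 mm free to the housing.
- pin: Loose steel locking pin, 0.18 kg, upright in the rack. Origin at the centre of its tip, z up to the head. Round shank 12 mm in diameter, 46 mm long, tip chamfered 1.5 mm; then a square head 22 x 22 mm, 46 mm high (46 to 92 mm over the tip), sides along its x and y. Fully home, the head sits on the bracket plate and the tip is 46 mm under the slot's point, 16 mm below the wheel's top face.
- rack: Fixed wooden block 130 x 56 x 56 mm high, long along its x, origin at the centre of its underside. The locking pin stands in its 14 mm hole at x = -36 mm, tip 10 mm above the table, the head's underside level with the block's top; at x = +36 mm stands a round black clamp knob (38 mm across, to 78 mm over the table).
- clamp_knob: The black clamp knob in the rack; leave alone. Origin at the shank's lower end.
- wrench: Steel wrench lying at the far right; leave alone.
- jar: Jar, 68 mm across, 100 mm high; leave alone.
- bowl: Steel bowl, 140 mm across; leave alone.
- brush: Brush lying near the robot on its left; leave alone.
- weight: Small brass weight, 40 mm across, 46 mm high, near the robot; leave alone.
- tin: Tin, 70 mm across, 90 mm high, on the left; leave alone.

How it is judged:
On the way, in this order (a step that is already met when the one before it is completed fails the run):
1. the locking pin is lifted out of the rack (height (world z) of pin above 0.07 m), for 0.1 s.
2. the pin, its tip through the slot and on the wheel's face, away from the hole, slows the wheel below 0.5 rad/s (a third of its free speed) for 0.2 s (velocity of joint wheel below 0.5 rad/s and horizontal distance between pin and wheel_hole above 0.01 m and horizontal distance between pin and slot below 0.02 m), for 0.2 s.
At the end, for the whole second after the job is handed in: The pin stands through slot and wheel hole (tip within 8 mm of the hole's centre line, within 0.2 rad of upright), its head down on the bracket to within 4 mm, released and at rest, and the wheel stands still (under 0.05 rad/s) (z of pin in the frame of slot between -0.05 and -0.042 m and horizontal distance between pin and wheel_hole below 0.008 m and angle between pin's own z axis and vertical below 0.2 rad and velocity of joint wheel between -0.05 and 0.05 rad/s and linear speed of pin below 0.02 m/s); the robot touches nothing.
It fails at once if the wheel strikes or is pressed by the pin with more than 30 N (contact force between pin and spindle above 30 N).
It fails at once if the robot itself touches the wheel (over 1 N) (contact force between any of the fingers, the arm and spindle above 1 N).
It fails at once if another loose thing is moved by more than 30 mm (distance of any of clamp_knob, wrench, jar, bowl, brush, weight, tin from where it was at the start of the episode above 0.03 m).
It also fails if it takes over 61 s, if anything falls off the work surface, if the arm or the gripper's body presses on something with over 40 N, if the wrist force passes 120 N, or if a joint passes its speed limit or range.

## Working session

There is one attempt and no reset: what is moved stays moved. The work goes in short steps, Python scripts to look and compute and a tool call to move; the robot and the scene stay as the last step left them, time stands still between calls to the robot, and variables do not carry over. Pictures are saved under pics/ and viewed, at most 10 in all, crops included, and the job is handed in when it is done.

Besides the shell and the picture viewer there is one more tool, called after ">>>" by a JSON object that holds its "api" and its "payload", one argument or row to a line. jog_arm: Moves the arm, as the interface text tells. Its arguments: {"type":"object","properties":{"motion":{"type":"array","items":{"type":"array"}},"squeeze":{"type":"number"}},"required":["motion"]}

```bash
mkdir -p pics; ls; python3 - <<'E'
from rig import ctrl, cams
import cv2
s=ctrl.sense();print({k:s[k] for k in('t','tcp_pos','ee_rot','contact_force','width')})
for n in('scene','top'):
    cv2.imwrite(f'pics/{n}0.png',cams.capture(n)[:,:,::-1]);c=cams.calibration(n);print(n,c)
print(cams.calibration('wrist'))
E
```

```text
pics
{'t': 0.0, 'tcp_pos': array([ 0.21782789, -0.53157387,  0.23845051]), 'ee_rot': array([-3.13980335e+00, -2.20291995e-04,  3.88800968e-01]), 'contact_force': array([-0.0202857 , -0.17282511,  0.20757548]), 'width': 0.9959544967816107}
scene {'mtx': array([[582.41877181,   0.        , 323.55506103],
       [  0.        , 582.41877181, 232.35685309],
       [  0.        ,   0.        ,   1.        ]]), 'xyz': array([ 1.03431058, -0.98195517,  0.77056778]), 'rotation': array([-2.12543898,  0.02331176,  0.47216279])}
top {'mtx': array([[456.69042427,   0.        , 322.80589352],
       [  0.        , 456.69042427, 246.10148283],
       [  0.        ,   0.        ,   1.        ]]), 'xyz': array([ 0.41705775, -0.01748041,  1.15144561]), 'rotation': array([-3.01447735, -0.01526184, -1.56371156])}
{'mtx': array([[362.40257855,   0.        , 325.22770653],
       [  0.        , 362.40257855, 234.80968704],
       [  0.        ,   0.        ,   1.        ]]), 'mount': array([[-1.82968135e-04, -9.60913955e-01, -2.76847136e-01,
         7.03993989e-02],
       [ 9.99999880e-01, -5.02328142e-05, -4.86545402e-04,
        -6.30079577e-04],
       [ 4.53621456e-04, -2.76847192e-01,  9.60913850e-01,
        -1.34748609e-01],
       [ 0.00000000e+00,  0.00000000e+00,  0.00000000e+00,
         1.00000000e+00]])}
```

View pics/top0.png

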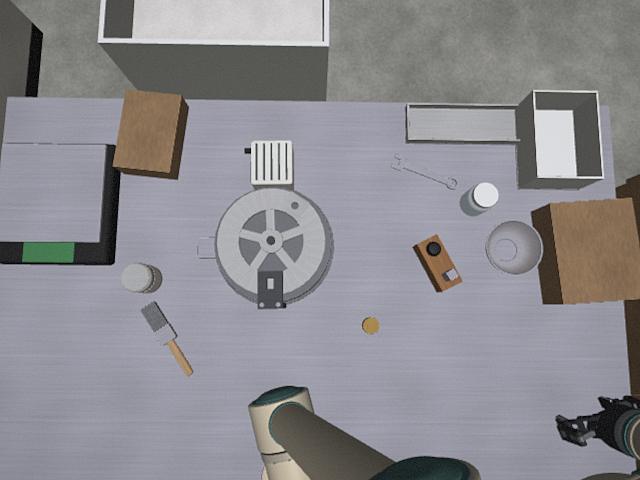

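View pics/scene0.png

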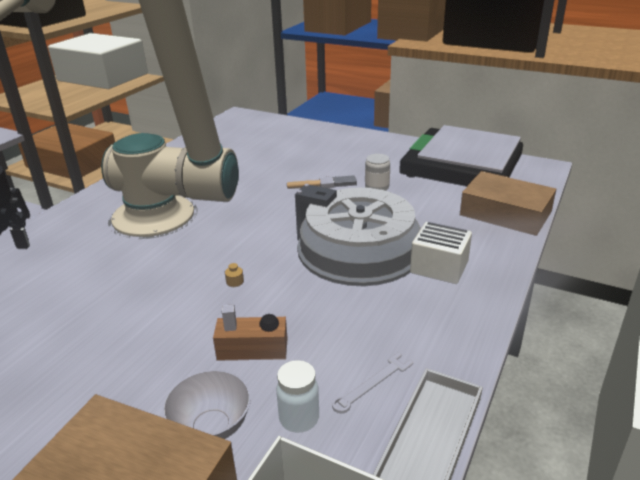

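The top view shows the mill hub at about (271,240) and the slot at about (270,283). The hole is at (295,205), the motor at (272,165), the pin head at about (451,275) and the knob at (434,248). The rack lies obliquely between the mill and the bowl.

```bash
cat > h.py <<'E'
from rig import ctrl, cams
import cv2, numpy as np
from scipy.spatial.transform import Rotation as R
def pose(s): return R.from_euler('xyz',s['ee_rot']).as_matrix(), np.array(s['tcp_pos'])
def cam(n,s=None):
    c=cams.calibration(n)
    if n=='wrist':
        A,p=pose(s); M=c['mount']; return c['mtx'],A@M[:3,:3],A@M[:3,3]+p
    return c['mtx'],R.from_euler('xyz',c['rotation']).as_matrix(),np.array(c['xyz'])
def cast(uv,z,n,s=None):
    K,A,o=cam(n,s); d=(A@np.linalg.inv(K)@np.c_[np.atleast_2d(uv),np.ones(len(np.atleast_2d(uv)))].T).T
    return o+d*((z-o[2])/d[:,2])[:,None]
def proj(P,n,s=None):
    K,A,o=cam(n,s); q=(K@A.T@(np.atleast_2d(P)-o).T).T; return q[:,:2]/q[:,2:]
def grab(n,f=None):
    s=ctrl.sense(); im=np.ascontiguousarray(cams.capture(n)[:,:,::-1])
    if f: cv2.imwrite('pics/'+f,im)
    return s,im
E
python3 - <<'E'
from h import *
im=cv2.imread('pics/top0.png')
for nm,uv,z in(('hub',(271,240),.105),('slot',(270,283),.13),('pin',(451,275),.102),('knob',(434,248),.078),('motor',(272,163),.085)):
    print(nm,cast(uv,z,'top'))
hsv=cv2.cvtColor(im,cv2.COLOR_BGR2HSV)
a=np.zeros(hsv.shape[:2],np.uint8);a[225:300,405:470]=255
m=cv2.inRange(hsv,(5,80,40),(25,255,200))&a
c=max(cv2.findContours(m,0,2)[0],key=cv2.contourArea);b=cv2.boxPoints(cv2.minAreaRect(c));print(b,cast(b,.05,'top'))
for nm,sl in(('a',(slice(225,300),slice(405,475))),('b',(slice(250,320),slice(235,305)))):
    pass
A=cv2.resize(im[225:300,405:475],None,fx=5.5,fy=5.5,interpolation=2);B=cv2.resize(im[250:325,235:305],None,fx=5.5,fy=5.5,interpolation=2)
cv2.imwrite('pics/crop.png',np.hstack([A,B]))
E
```

```text
hub [[0.56405189 0.08728693 0.105     ]]
slot [[0.46378165 0.08493384 0.13      ]]
pin [[ 0.48673661 -0.32894442  0.102     ]]
knob [[ 0.55221593 -0.29731172  0.078     ]]
motor [[0.75396331 0.09089894 0.085     ]]
[[412.5086  246.32875]
 [436.8512  233.34602]
 [461.98615 280.47406]
 [437.64355 293.4568 ]] [[ 0.55937745 -0.25209225  0.05      ]
 [ 0.59198644 -0.31248727  0.05      ]
 [ 0.47715438 -0.37069844  0.05      ]
 [ 0.44545074 -0.31078505  0.05      ]]
```

View pics/crop.png

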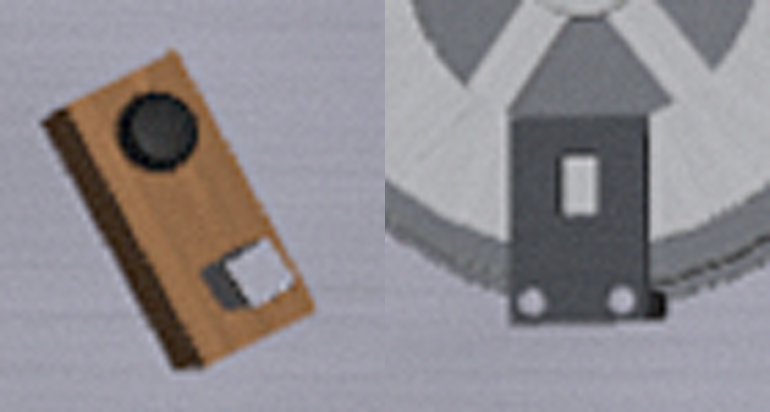

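The crop shows the pin head top at about (452.6,274.1), with its sides aligned to the rack, and the slot at about (270.3,283.8).

```bash
cat >> h.py <<'E'
def shift(P,s=None):
    A,p=pose(s or ctrl.sense()); return np.round(1000*A.T@(np.array(P)-p),1)
E
python3 - <<'E'
from h import *
p=cast((452.6,274.1),.102,'top')[0];q=cast((270.3,283.8),.13,'top')[0];print(p,q)
p[2]=.2;print(shift(p))
E
```

```text
[ 0.48884518 -0.33271443  0.102     ] [0.46200885 0.08422805 0.13      ]
[326.2 -81.3  38.7]
```

>>> {"api": "jog_arm", "payload": {
  "motion": [
    [[55,-14,7],-2,1],
    [[110,-27,14],-4,1],
    [[165,-41,20],-6,1],
    [[220,-55,27],-6,1],
    [[270,-68,33],-6,1]
  ],
  "squeeze": 60
}}

```text
t: 0.72
tcp_pos: [0.4433, -0.3653, 0.2057]
ee_rot: [-3.141, 0.0, 0.494]
contact_force: [0.1, -1.0, -0.6]
width: 1.004
grasp_force: 0.0
```

```bash
python3 - <<'E'
from h import *
s,im=grab('wrist','w1.png');print(s['t'],s['tcp_pos'],s['ee_rot'],shift([.4888,-.3327,.2]))
print(proj([[.4888,-.3327,.102],[.552,-.297,.078]],'wrist',s))
E
```

```text
0.725 [ 0.44328047 -0.36526773  0.20565999] [-3.14091980e+00  1.43987160e-04  4.93878922e-01] [49.2 -5.1  5.2]
[[315.43045141 154.5689885 ]
 [313.31187581  38.38240061]]
```

View pics/w1.png

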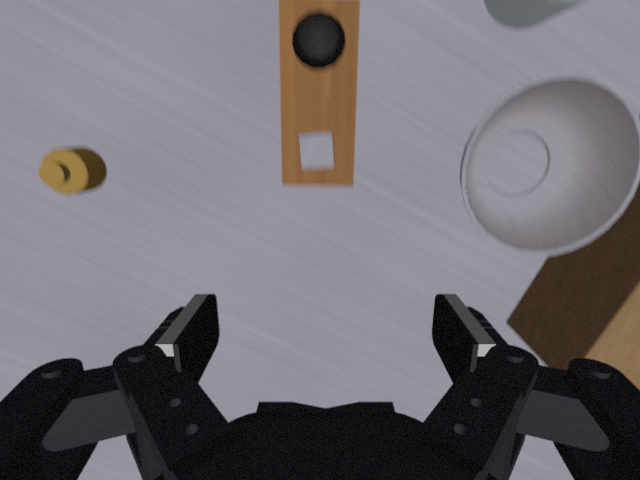

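The wrist view shows the head top at about (317,151) and the rack vertical in the picture, so the yaw is right. The knob is at (319,40).

```bash
python3 - <<'E'
from h import *
s=ctrl.sense();im=cv2.imread('pics/w1.png')
hsv=cv2.cvtColor(im,cv2.COLOR_BGR2HSV)[115:185,285:350]
m=cv2.inRange(hsv,(0,0,120),(180,60,255))
c=max(cv2.findContours(m,0,2)[0],key=cv2.contourArea);r=cv2.minAreaRect(c);print(r)
b=cv2.boxPoints(r)+[285,115];P=cast(b,.102,'wrist',s);print(P,P.mean(0),np.linalg.norm(P-np.roll(P,1,0),axis=1),np.degrees(np.arctan2(*(P-np.roll(P,1,0))[0][1::-1])))
print(shift([*P.mean(0)[:2],.07]))
E
```

```text
((31.030458450317383, 35.426395416259766), (38.04592514038086, 33.77110290527344), 85.91438293457031)
[[ 0.50056444 -0.31120849  0.102     ]
 [ 0.51199757 -0.32923435  0.102     ]
 [ 0.49209095 -0.34215105  0.102     ]
 [ 0.48029537 -0.32364769  0.102     ]] [ 0.49623708 -0.32656039  0.102     ] [0.02378169 0.02134591 0.02373004 0.02194333] 31.537605901965243
[ 57.8  -6.5 135.3]
```

```bash
python3 - <<'E'
from h import *
s,im=grab('wrist');print(s['tcp_pos'],s['ee_rot'],np.abs(s['dq']).max())
hsv=cv2.cvtColor(im,cv2.COLOR_BGR2HSV)[110:190,285:350]
m=cv2.inRange(hsv,(0,0,120),(180,60,255))
c=max(cv2.findContours(m,0,2)[0],key=cv2.contourArea);r=cv2.minAreaRect(c);print(r)
b=cv2.boxPoints(r)+[285,110];P=cast(b,.102,'wrist',s);print(P.mean(0),np.linalg.norm(P-np.roll(P,1,0),axis=1))
s=ctrl.sense();print(s['tcp_pos'],shift([*P.mean(0)[:2],.07]))
E
```

```text
[ 0.44798248 -0.36063491  0.20485785] [-3.13831089 -0.0065269   0.49687071] 0.13270756106547663
((35.07931137084961, 55.34827423095703), (33.94132614135742, 33.58899688720703), 86.633544921875)
[ 0.48919989 -0.33328192  0.102     ] [0.021683   0.02148709 0.02164286 0.02202919]
[ 0.44517671 -0.3629137   0.20506237] [ 52.5  -4.6 135.2]
```

>>> {"api": "jog_arm", "payload": {
  "motion": [
    [[30,-3,20],0,1],
    [[55,-6,50],0,1],
    [[55,-6,75],0,1],
    [[55,-6,85],0,1],
    [[55,-6,85],0,1]
  ]
}}

```text
t: 1.45
tcp_pos: [0.4869, -0.3358, 0.1209]
ee_rot: [-3.14, 0.001, 0.493]
contact_force: [0.0, 0.2, 0.5]
width: 0.999
grasp_force: 0.0
```

```bash
python3 - <<'E'
from h import *
s=ctrl.sense();print(s,shift([.4892,-.3333,.07]))
E
```

```text
{'t': 1.45, 'joint_pos': array([-7.21126332e-01,  3.88023240e-01,  1.64639719e+00, -3.39990264e-04,
        1.10846225e+00,  3.56964827e-01]), 'dq': array([-0.00289747, -0.02020713, -0.02671392,  0.00224937,  0.00309586,
        0.00082258]), 'joint_efforts': array([ 1.63257499e-01, -4.43119955e+01, -2.09994578e+01,  7.32506567e-03,
       -1.07287784e-02, -1.81547690e-03]), 'tcp_pos': array([ 0.48694531, -0.33579744,  0.12085083]), 'ee_rot': array([-3.14049020e+00,  7.35712190e-04,  4.92857419e-01]), 'contact_force': array([0.01140438, 0.19738633, 0.52358628]), 'wrist_torque': array([-2.10792552e-02,  1.35206959e-02, -6.48799557e-05]), 'grasp_force': 0.0, 'width': 0.9994965370441719} [ 3.2 -1.1 50.8]
```

>>> {"api": "jog_arm", "payload": {
  "motion": [
    [[3,-1,25],0,1],
    [[3,-1,45],0,1],
    [[3,-1,50],0,0.6],
    [[3,-1,50],0,0.1],
    [[3,-1,50],0,0.1]
  ]
}}

```text
t: 2.08
tcp_pos: [0.4904, -0.334, 0.0726]
ee_rot: [3.139, -0.001, 0.493]
contact_force: [0.3, -0.9, -1.6]
width: 0.379
grasp_force: 0.0
```

>>> {"api": "jog_arm", "payload": {
  "motion": [
    [[0,0,0],0,0.1],
    [[0,0,0],0,0.1],
    [[0,0,0],0,0.1],
    [[0,0,-5],0,0.1],
    [[0,0,-10],0,0.1]
  ]
}}

```text
t: 2.7
tcp_pos: [0.4896, -0.333, 0.0811]
ee_rot: [-3.141, 0.0, 0.494]
contact_force: [0.1, -0.0, -1.7]
width: 0.252
grasp_force: 57.9
```

>>> {"api": "jog_arm", "payload": {
  "motion": [
    [[0,0,-50],0,0.1],
    [[0,0,-110],0,0.1],
    [[10,-50,-160],0,0.1],
    [[30,-100,-170],0,0.1],
    [[45,-150,-170],0,0.1]
  ]
}}

```text
t: 3.32
tcp_pos: [0.4585, -0.1783, 0.2531]
ee_rot: [3.139, -0.002, 0.493]
contact_force: [1.2, 0.7, -2.6]
width: 0.248
grasp_force: 63.4
```

>>> {"api": "jog_arm", "payload": {
  "motion": [
    [[20,-50,0],0,0.1],
    [[40,-105,0],0,0.1],
    [[60,-160,0],0,0.1],
    [[75,-210,0],0,0.1],
    [[78,-230,0],0,0.1]
  ]
}}

```text
t: 3.95
tcp_pos: [0.4165, 0.0623, 0.2512]
ee_rot: [-3.14, 0.0, 0.497]
contact_force: [0.2, -0.5, -2.4]
width: 0.25
grasp_force: 63.5
```

>>> {"api": "jog_arm", "payload": {
  "motion": [
    [[0,0,0],0,0.1],
    [[0,0,0],0,0.1],
    [[0,0,0],0,0.1],
    [[0,0,0],0,0.1],
    [[0,0,0],0,0.1]
  ]
}}

```text
t: 4.58
tcp_pos: [0.4182, 0.0592, 0.2512]
ee_rot: [3.142, 0.0, 0.492]
contact_force: [1.0, 1.2, -2.7]
width: 0.251
grasp_force: 63.5
```

```bash
python3 - <<'E'
from h import *
s,im=grab('wrist','w2.png');print(s['tcp_pos'],s['ee_rot'],s['contact_force'],shift([.462,.0842,s['tcp_pos'][2]]))
print(proj([[.462,.0842,.13]],'wrist',s))
E
```

```text
[0.41823808 0.05924898 0.25119731] [3.14158976e+00 2.33758725e-04 4.92495178e-01] [ 1.0031705   1.24975605 -2.69233511] [50.3 -1.2 -0. ]
[[324.41767751 160.52465578]]
```

View pics/w2.png

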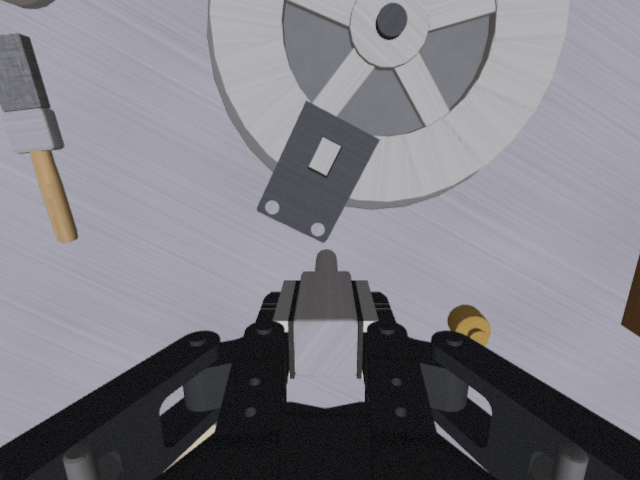

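The wrist view shows the slot at about (325,157) in the dark plate. The pin is gripped straight, with its tip at about (327,255).

```bash
python3 - <<'E'
from h import *
s=ctrl.sense();im=cv2.imread('pics/w2.png')
g=cv2.cvtColor(im,cv2.COLOR_BGR2GRAY)
m=(g[130:185,300:350]>125).astype(np.uint8)
for c in cv2.findContours(m,0,2)[0]:
    if 200<cv2.contourArea(c)<1200:
        r=cv2.minAreaRect(c);b=cv2.boxPoints(r)+[300,130];P=cast(b,.121,'wrist',s);d=P-np.roll(P,1,0)
        print(r,P.mean(0),np.linalg.norm(d,axis=1),np.degrees(np.arctan2(d[:,1],d[:,0])))
# post/plate outline
m=(g<100).astype(np.uint8);m[248:]=0
c=max(cv2.findContours(m[90:248,250:390],0,2)[0],key=cv2.contourArea);r=cv2.minAreaRect(c);P=cast(cv2.boxPoints(r)+[250,90],.13,'wrist',s);d=P-np.roll(P,1,0)
print('plate',P,np.linalg.norm(d,axis=1),np.degrees(np.arctan2(d[:,1],d[:,0])))
A,p=pose(s)
for x in(.0545,.0605,.0665):print(proj(p+A@[0,0,x],'wrist',s), proj(p+A@[.006,0,x],'wrist',s))
im2=im[235:290,300:355];cv2.imwrite('pics/tip.png',np.hstack([cv2.resize(im2,None,fx=7,fy=7),cv2.resize(im[130:185,298:353],None,fx=7,fy=7)]))
E
```

```text
((24.30000114440918, 25.899999618530273), (20.124608993530273, 32.64659118652344), 26.56505012512207) [0.46405196 0.08559693 0.121     ] [0.01450099 0.02291992 0.01418985 0.02306894] [  91.81437812    0.75018053  -87.56908242 -178.46808038]
plate [[0.40774673 0.11407507 0.13      ]
 [0.49044668 0.11345828 0.13      ]
 [0.49320166 0.05865614 0.13      ]
 [0.40831995 0.05457663 0.13      ]] [0.05950119 0.08270224 0.05487134 0.08497968] [  90.55197811   -0.42731117  -87.12208577 -177.24841936]
[[326.50857831 262.39302851]] [[326.51723952 252.15939124]]
[[326.47760231 258.71931862]] [[326.48577009 248.74315347]]
[[326.44830412 255.24459356]] [[326.4560186  245.51340956]]
```

View pics/tip.png

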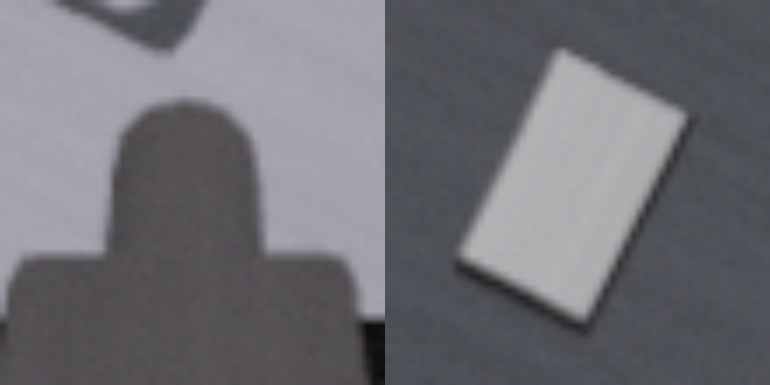

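The crop confirms the pin tip apex at about (326.4,249), as predicted, so the grasp is true. The slot measures 23 x 14.4 mm at about (0.464, 0.0856).

>>> {"api": "jog_arm", "payload": {
  "motion": [
    [[26,-1,0],0,0.1],
    [[53,-1.5,0],0,0.1],
    [[53,-1.5,25],0,0.1],
    [[53,-1.5,45],0,0.1],
    [[53,-1.5,52],0,0.1]
  ]
}}

```text
t: 5.25
tcp_pos: [0.4633, 0.086, 0.198]
ee_rot: [-3.141, 0.002, 0.493]
contact_force: [-0.3, 0.3, -2.2]
width: 0.248
grasp_force: 63.4
```

>>> {"api": "jog_arm", "payload": {
  "motion": [
    [[0,0,0],0,0.1],
    [[0,0,0],0,0.1],
    [[0,0,0],0,0.1],
    [[0,0,0],0,0.1],
    [[0,0,0],0,0.1]
  ]
}}

```text
t: 5.88
tcp_pos: [0.4641, 0.0862, 0.1995]
ee_rot: [3.141, -0.0, 0.493]
contact_force: [0.3, -0.4, -2.4]
width: 0.25
grasp_force: 63.4
```

```bash
cat >> h.py <<'E'
C=np.array([.5639,.0870,.1]); YAW=np.radians(1)
def hole(n):
    t,im=grab(n); g=cv2.GaussianBlur(cv2.cvtColor(im,cv2.COLOR_BGR2GRAY),(3,3),0).astype(np.float32)
    a=np.radians(np.arange(0,360,1.));f=lambda r:cv2.remap(g,*[x.astype(np.float32) for x in proj(C+np.c_[r*np.cos(a+YAW),r*np.sin(a+YAW),0*a],n).T],1).ravel()
    k=f(.1)-np.minimum(f(.084),f(.116)); i=k.argmin(); return t['t'],int(i),round(float(k[i])),np.round(np.sort(k)[:12])
E
python3 - <<'E'
from h import *
s=ctrl.sense();print(s['t'],s['tcp_pos'],s['ee_rot'],s['contact_force'],shift([.4638,.0855,.1635]))
for n in('top','scene','top','scene'):print(n,hole(n))
grab('top','t2.png')
E
```

```text
5.875 [0.4641356  0.08615762 0.19950046] [ 3.14133372e+00 -3.76794161e-04  4.93499373e-01] [ 0.28131496 -0.42633914 -2.37853021] [-0.6  0.4 36. ]
top (5.875, 170, -27, array([-27., -22., -22., -21., -21., -18., -14.,  -5.,  -2.,  -2.,  -2.,
        -1.], dtype=float32))
scene (5.925, 100, -48, array([-48., -48., -47., -44., -43., -36., -33., -28., -27., -27., -26.,
       -26.], dtype=float32))
top (5.975, 170, -33, array([-33., -24., -22., -22., -21., -19., -15.,  -4.,  -3.,  -2.,  -2.,
        -2.], dtype=float32))
scene (6.025, 109, -43, array([-43., -43., -42., -40., -38., -34., -30., -28., -28., -27., -27.,
       -26.], dtype=float32))
```

View pics/t2.png

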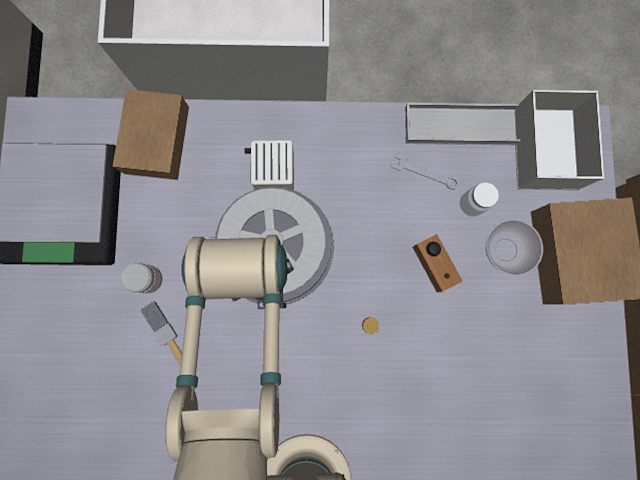

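The top view shows the arm hiding the bracket. The scene camera tracks the hole: 9° in 0.1 s, which matches 1.5 rad/s. I'll lower through the slot and stop short of the face.

>>> {"api": "jog_arm", "payload": {
  "motion": [
    [[0,0,7],0,0.1],
    [[0,0,14],0,0.1],
    [[0,0,22],0,0.1],
    [[0,0,30],0,0.1],
    [[0,0,33],0,0.1]
  ]
}}

```text
t: 6.75
tcp_pos: [0.4636, 0.0861, 0.1655]
ee_rot: [-3.141, 0.001, 0.493]
contact_force: [0.0, 0.2, -2.7]
width: 0.252
grasp_force: 63.4
```

```bash
python3 - <<'E'
from h import *
s=ctrl.sense();print(s['t'],s['tcp_pos'],s['contact_force'],s['wrist_torque'],shift([.4638,.0855,.1605]))
print(hole('scene'))
E
```

```text
6.75 [0.46363619 0.08610355 0.16545021] [ 0.0112674   0.20140231 -2.68404767] [-0.0028628  -0.02230077  0.04295024] [-0.1  0.6  5. ]
(6.75, 155, -28, array([-28., -28., -28., -27., -26., -26., -24., -22., -22., -21., -20.,
       -19.], dtype=float32))
```

>>> {"api": "jog_arm", "payload": {
  "motion": [
    [[0,0,0],0,0.1],
    [[0,0,0],0,0.1],
    [[0,0,1],0,0.1],
    [[0,0,3],0,0.1],
    [[0,0,4.5],0,0.1]
  ]
}}

```text
t: 7.42
tcp_pos: [0.4642, 0.0857, 0.1619]
ee_rot: [3.14, 0.0, 0.494]
contact_force: [0.7, -2.0, 0.5]
width: 0.249
grasp_force: 63.5
```

>>> {"api": "jog_arm", "payload": {
  "motion": [
    [[0,0,0.5],0,0.1],
    [[0,0,1],0,0.1],
    [[0,0,1.5],0,0.1],
    [[0,0,2],0,0.1],
    [[0,0,2],0,0.1]
  ]
}}

```text
t: 8.05
tcp_pos: [0.4642, 0.086, 0.1599]
ee_rot: [3.141, -0.0, 0.494]
contact_force: [-0.0, -2.3, 2.0]
width: 0.251
grasp_force: 63.7
```

```bash
python3 - <<'E'
from h import *
for i in range(3):
    s=ctrl.sense();print(s['tcp_pos'],np.round(s['contact_force'],2),np.round(s['wrist_torque'],2),hole('scene'))
E
```

```text
[0.46421496 0.0859943  0.15989837] [-0.03 -2.33  1.96] [-0.59  0.03 -0.  ] (8.05, 254, -67, array([-67., -63., -62., -59., -57., -54., -50., -44., -39., -30., -28.,
       -28.], dtype=float32))
[0.46422722 0.08601252 0.15992134] [ 0.39 -1.38  1.92] [-0.57  0.   -0.03] (8.1, 257, -62, array([-62., -61., -61., -61., -58., -54., -50., -44., -38., -34., -28.,
       -28.], dtype=float32))
[0.46417592 0.08604193 0.15988868] [-0.14 -3.02  1.04] [-0.55 -0.04  0.01] (8.15, 257, -64, array([-64., -63., -60., -59., -56., -54., -50., -46., -39., -32., -28.,
       -28.], dtype=float32))
```

>>> {"api": "jog_arm", "payload": {
  "motion": [
    [[0,0,0.5],0,0.1],
    [[0,0,1],0,0.1],
    [[0,0,1],0,0.1],
    [[0,0,1],0,0.1],
    [[0,0,1],0,0.1]
  ]
}}

```text
t: 8.82
tcp_pos: [0.4641, 0.0861, 0.1588]
ee_rot: [3.141, -0.0, 0.494]
contact_force: [-0.0, -2.4, 1.5]
width: 0.25
grasp_force: 63.9
```

```bash
cat > st.py <<'E'
from h import *
for i in range(3):
    s=ctrl.sense();print(np.round(s['tcp_pos'],4),np.round(s['contact_force'],2),np.round(s['wrist_torque'],2),hole('scene')[:3])
E
python3 st.py
```

```text
[0.4641 0.0861 0.1588] [-0.03 -2.39  1.55] [-0.63 -0.   -0.03] (8.825, 273, -57)
[0.4641 0.0861 0.1588] [ 0.28 -3.42  3.28] [-0.69  0.06 -0.02] (8.875, 274, -55)
[0.4641 0.0861 0.1588] [ 0.44 -2.96  3.11] [-0.73 -0.01 -0.01] (8.925, 275, -54)
```

>>> {"api": "jog_arm", "payload": {
  "motion": [
    [[0,0,0],0,0.1],
    [[0,0,0],0,0.1],
    [[0,0,0],0,0.1],
    [[0,0,0],0,0.1],
    [[0,0,0],0,0.1]
  ]
}}

```text
t: 9.6
tcp_pos: [0.464, 0.0861, 0.1588]
ee_rot: [3.142, 0.0, 0.493]
contact_force: [0.8, -3.0, 2.6]
width: 0.25
grasp_force: 63.9
```

```bash
python3 st.py
```

```text
[0.464  0.0861 0.1588] [ 0.79 -3.03  2.64] [-0.69  0.03  0.02] (9.6, 290, -53)
[0.4641 0.0862 0.1588] [ 0.3  -3.15  2.52] [-0.62  0.02  0.01] (9.65, 290, -55)
[0.4641 0.0862 0.1588] [ 0.76 -3.19  3.77] [-0.69  0.01  0.01] (9.7, 292, -52)
```

>>> {"api": "jog_arm", "payload": {
  "motion": [
    [[0,0,0],0,0.1],
    [[0,0,0],0,0.1],
    [[0,0,0],0,0.1],
    [[0,0,0],0,0.1],
    [[0,0,0],0,0.1]
  ]
}}

```text
t: 10.38
tcp_pos: [0.4641, 0.0862, 0.1588]
ee_rot: [3.141, 0.0, 0.493]
contact_force: [0.1, -3.6, 3.1]
width: 0.251
grasp_force: 63.9
```

>>> {"api": "jog_arm", "payload": {
  "motion": [
    [[0,0,0],0,0.1],
    [[0,0,0],0,0.1],
    [[0,0,0],0,0.1],
    [[0,0,0],0,0.1],
    [[0,0,0],0,0.1]
  ]
}}

```text
t: 11.0
tcp_pos: [0.4641, 0.0861, 0.1588]
ee_rot: [3.142, 0.0, 0.494]
contact_force: [-1.1, -2.4, 2.3]
width: 0.247
grasp_force: 63.9
```

>>> {"api": "jog_arm", "payload": {
  "motion": [
    [[0,0,0],0,0.1],
    [[0,0,0],0,0.1],
    [[0,0,0],0,0.1],
    [[0,0,0],0,0.1],
    [[0,0,0],0,0.1]
  ]
}}

```text
t: 11.62
tcp_pos: [0.4641, 0.0861, 0.1588]
ee_rot: [3.142, 0.0, 0.493]
contact_force: [-0.1, -2.3, 2.9]
width: 0.253
grasp_force: 63.9
```

>>> {"api": "jog_arm", "payload": {
  "motion": [
    [[0,0,0],0,0.1],
    [[0,0,0],0,0.1],
    [[0,0,0],0,0.1],
    [[0,0,0],0,0.1],
    [[0,0,0],0,0.1]
  ]
}}

```text
t: 12.25
tcp_pos: [0.4641, 0.0861, 0.1588]
ee_rot: [3.141, 0.0, 0.494]
contact_force: [-0.6, -2.8, 2.3]
width: 0.248
grasp_force: 63.9
```

>>> {"api": "jog_arm", "payload": {
  "motion": [
    [[0,0,0],0,0.1],
    [[0,0,0],0,0.1],
    [[0,0,0],0,0.1],
    [[0,0,0],0,0.1],
    [[0,0,0],0,0.1]
  ]
}}

```text
t: 12.88
tcp_pos: [0.4641, 0.0861, 0.1588]
ee_rot: [3.142, 0.0, 0.494]
contact_force: [-0.3, -2.6, 3.2]
width: 0.252
grasp_force: 63.9
```

>>> {"api": "jog_arm", "payload": {
  "motion": [
    [[0,0,0],0,0.1],
    [[0,0,0],0,0.1],
    [[0,0,0],0,0.1],
    [[0,0,0],0,0.1],
    [[0,0,0],0,0.1]
  ]
}}

```text
t: 13.5
tcp_pos: [0.4641, 0.0861, 0.1588]
ee_rot: [3.142, 0.0, 0.494]
contact_force: [-0.4, -2.4, 2.8]
width: 0.247
grasp_force: 63.9
```

>>> {"api": "jog_arm", "payload": {
  "motion": [
    [[0,0,0],0,0.1],
    [[0,0,0],0,0.1],
    [[0,0,0],0,0.1],
    [[0,0,0],0,0.1],
    [[0,0,0],0,0.1]
  ]
}}

```text
t: 14.12
tcp_pos: [0.4641, 0.0861, 0.1588]
ee_rot: [3.141, 0.0, 0.494]
contact_force: [-0.2, -2.7, 2.8]
width: 0.249
grasp_force: 63.9
```

>>> {"api": "jog_arm", "payload": {
  "motion": [
    [[0,0,0],0,0.1],
    [[0,0,0],0,0.1],
    [[0,0,0],0,0.1],
    [[0,0,0],0,0.1],
    [[0,0,0],0,0.1]
  ]
}}

```text
t: 14.75
tcp_pos: [0.4641, 0.0861, 0.1588]
ee_rot: [3.141, 0.0, 0.494]
contact_force: [-0.3, -3.4, 1.9]
width: 0.249
grasp_force: 63.9
```

>>> {"api": "jog_arm", "payload": {
  "motion": [
    [[0,0,0],0,0.1],
    [[0,0,0],0,0.1],
    [[0,0,0],0,0.1],
    [[0,0,0],0,0.1],
    [[0,0,0],0,0.1]
  ]
}}

```text
t: 15.38
tcp_pos: [0.4641, 0.0861, 0.1588]
ee_rot: [3.141, 0.0, 0.494]
contact_force: [0.1, -2.2, 1.2]
width: 0.247
grasp_force: 63.9
```

```bash
python3 st.py
```

```text
[0.4641 0.0861 0.1588] [ 0.12 -2.18  1.22] [-0.66  0.02  0.  ] (15.375, 54, -63)
[0.4641 0.0861 0.1588] [ 0.22 -2.43  1.64] [-0.68  0.01 -0.04] (15.425, 57, -61)
[0.4641 0.0861 0.1588] [ 0.15 -2.96  2.03] [-0.66  0.01 -0.05] (15.475, 57, -62)
```

>>> {"api": "jog_arm", "payload": {
  "motion": [
    [[0,0,0],0,0.1],
    [[0,0,0],0,0.1],
    [[0,0,0],0,0.1],
    [[0,0,0],0,0.1],
    [[0,0,0],0,0.1]
  ]
}}

```text
t: 16.15
tcp_pos: [0.4641, 0.0861, 0.1588]
ee_rot: [3.141, 0.0, 0.494]
contact_force: [0.3, -3.0, 2.4]
width: 0.247
grasp_force: 63.9
```

>>> {"api": "jog_arm", "payload": {
  "motion": [
    [[0,0,0],0,0.1],
    [[0,0,0],0,0.1],
    [[0,0,0],0,0.1],
    [[0,0,0],0,0.1],
    [[0,0,0],0,0.1]
  ]
}}

```text
t: 16.77
tcp_pos: [0.4641, 0.0862, 0.1588]
ee_rot: [3.141, -0.0, 0.494]
contact_force: [-0.4, -2.6, 3.0]
width: 0.252
grasp_force: 63.9
```

>>> {"api": "jog_arm", "payload": {
  "motion": [
    [[0,0,0],0,0.1],
    [[0,0,0],0,0.1],
    [[0,0,0],0,0.1],
    [[0,0,0],0,0.1],
    [[0,0,0],0,0.1]
  ]
}}

```text
t: 17.4
tcp_pos: [0.4641, 0.0861, 0.1588]
ee_rot: [3.142, 0.0, 0.494]
contact_force: [-0.0, -2.0, 2.6]
width: 0.248
grasp_force: 63.9
```

>>> {"api": "jog_arm", "payload": {
  "motion": [
    [[0,0,0],0,0.1],
    [[0,0,0],0,0.1],
    [[0,0,0],0,0.1],
    [[0,0,0],0,0.1],
    [[0,0,0],0,0.1]
  ]
}}

```text
t: 18.02
tcp_pos: [0.4641, 0.0861, 0.1588]
ee_rot: [3.141, 0.0, 0.494]
contact_force: [-0.2, -3.0, 3.7]
width: 0.249
grasp_force: 63.9
```

>>> {"api": "jog_arm", "payload": {
  "motion": [
    [[0,0,0],0,0.1],
    [[0,0,0],0,0.1],
    [[0,0,0],0,0.1],
    [[0,0,0.3],0,0.1],
    [[0,0,0.5],0,0.1]
  ]
}}

```text
t: 18.65
tcp_pos: [0.4641, 0.0861, 0.1583]
ee_rot: [3.141, -0.0, 0.494]
contact_force: [-0.2, -3.6, 4.0]
width: 0.247
grasp_force: 63.9
```

```bash
python3 st.py
```

```text
[0.4641 0.0861 0.1583] [-0.2  -3.63  3.99] [-0.81  0.02 -0.03] (18.65, 116, -30)
[0.4641 0.0861 0.1583] [-0.04 -2.8   4.51] [-0.79  0.03  0.  ] (18.7, 116, -30)
[0.4641 0.0861 0.1583] [-0.34 -4.05  3.91] [-0.8   0.03 -0.01] (18.75, 116, -28)
```

>>> {"api": "jog_arm", "payload": {
  "motion": [
    [[0,0,0],0,0.1],
    [[0,0,0],0,0.1],
    [[0,0,0],0,0.1],
    [[0,0,0],0,0.1],
    [[0,0,0],0,0.1]
  ]
}}

```text
t: 19.42
tcp_pos: [0.4641, 0.0861, 0.1583]
ee_rot: [3.142, 0.0, 0.494]
contact_force: [-0.2, -2.1, 4.5]
width: 0.249
grasp_force: 63.9
```

>>> {"api": "jog_arm", "payload": {
  "motion": [
    [[0,0,0],0,0.1],
    [[0,0,0],0,0.1],
    [[0,0,0],0,0.1],
    [[0,0,0],0,0.1],
    [[0,0,0],0,0.1]
  ]
}}

```text
t: 20.05
tcp_pos: [0.4641, 0.0862, 0.1583]
ee_rot: [3.142, 0.0, 0.494]
contact_force: [1.6, -3.4, 3.8]
width: 0.251
grasp_force: 63.9
```

```bash
python3 st.py; python3 - <<'E'
from h import *
s,im=grab('scene')
cv2.imwrite('pics/s3.png',cv2.resize(im[150:290,270:450],None,fx=4,fy=4))
a=np.radians([120,130,140,150,160,170,180]);print(proj(C+.1*np.c_[np.cos(a+YAW),np.sin(a+YAW),0*a],'scene').round()-[270,150])
E
```

```text
[0.4641 0.0862 0.1583] [ 1.63 -3.42  3.83] [-0.85 -0.02  0.03] (20.05, 129, -38)
[0.4641 0.0861 0.1583] [-0.48 -3.94  3.85] [-0.75  0.01 -0.07] (20.1, 129, -40)
[0.4641 0.0861 0.1583] [-0.1  -3.21  3.95] [-0.75  0.01  0.01] (20.15, 128, -36)
[[85. 42.]
 [78. 43.]
 [71. 44.]
 [65. 46.]
 [59. 48.]
 [54. 51.]
 [51. 54.]]
```

View pics/s3.png

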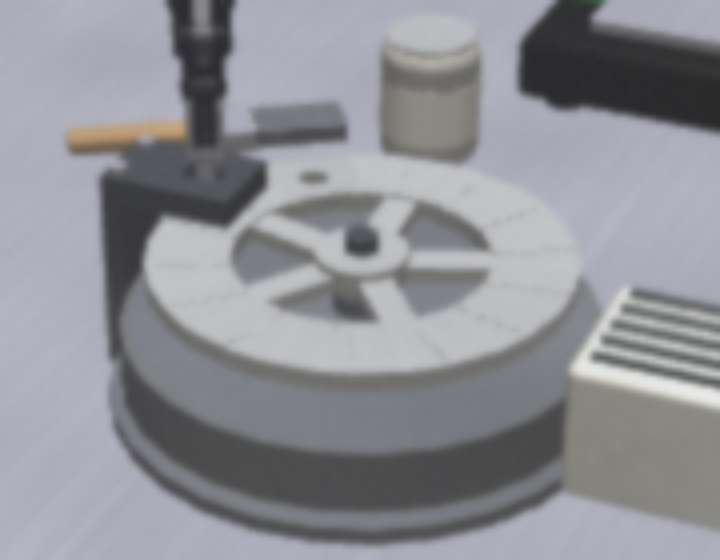

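The crop shows the hole at about (314,177), which is 130°, creeping toward the slot at about 0.16 rad/s.

>>> {"api": "jog_arm", "payload": {
  "motion": [
    [[0,0,0],0,0.1],
    [[0,0,0],0,0.1],
    [[0,0,0],0,0.1],
    [[0,0,0],0,0.1],
    [[0,0,0],0,0.1]
  ]
}}

```text
t: 20.88
tcp_pos: [0.4641, 0.0862, 0.1583]
ee_rot: [3.142, 0.0, 0.494]
contact_force: [0.1, -3.9, 4.3]
width: 0.255
grasp_force: 63.9
```

>>> {"api": "jog_arm", "payload": {
  "motion": [
    [[0,0,0],0,0.1],
    [[0,0,0],0,0.1],
    [[0,0,0],0,0.1],
    [[0,0,0],0,0.1],
    [[0,0,0],0,0.1]
  ]
}}

```text
t: 21.5
tcp_pos: [0.4641, 0.0861, 0.1583]
ee_rot: [3.141, 0.0, 0.494]
contact_force: [0.1, -2.3, 3.1]
width: 0.251
grasp_force: 63.9
```

>>> {"api": "jog_arm", "payload": {
  "motion": [
    [[0,0,0],0,0.1],
    [[0,0,0],0,0.1],
    [[0,0,0],0,0.1],
    [[0,0,0],0,0.1],
    [[0,0,0],0,0.1]
  ]
}}

```text
t: 22.12
tcp_pos: [0.4641, 0.0861, 0.1583]
ee_rot: [3.141, 0.0, 0.494]
contact_force: [1.4, -4.2, 3.3]
width: 0.249
grasp_force: 64.0
```

>>> {"api": "jog_arm", "payload": {
  "motion": [
    [[0,0,0],0,0.1],
    [[0,0,0],0,0.1],
    [[0,0,0],0,0.1],
    [[0,0,0],0,0.1],
    [[0,0,0],0,0.1]
  ]
}}

```text
t: 22.75
tcp_pos: [0.4641, 0.0861, 0.1583]
ee_rot: [3.141, 0.0, 0.494]
contact_force: [1.0, -3.4, 2.8]
width: 0.253
grasp_force: 64.0
```

>>> {"api": "jog_arm", "payload": {
  "motion": [
    [[0,0,0],0,0.1],
    [[0,0,0],0,0.1],
    [[0,0,0],0,0.1],
    [[0,0,0],0,0.1],
    [[0,0,0],0,0.1]
  ]
}}

```text
t: 23.38
tcp_pos: [0.4641, 0.0861, 0.1583]
ee_rot: [3.142, 0.0, 0.493]
contact_force: [0.9, -3.5, 2.5]
width: 0.248
grasp_force: 64.0
```

>>> {"api": "jog_arm", "payload": {
  "motion": [
    [[0,0,0],0,0.1],
    [[0,0,0],0,0.1],
    [[0,0,0],0,0.1],
    [[0,0,0],0,0.1],
    [[0,0,0],0,0.1]
  ]
}}

```text
t: 24.0
tcp_pos: [0.4641, 0.0862, 0.1583]
ee_rot: [3.141, -0.0, 0.494]
contact_force: [0.1, -3.0, 3.2]
width: 0.252
grasp_force: 64.0
```

>>> {"api": "jog_arm", "payload": {
  "motion": [
    [[0,0,0],0,0.1],
    [[0,0,0],0,0.1],
    [[0,0,0],0,0.1],
    [[0,0,0],0,0.1],
    [[0,0,0],0,0.1]
  ]
}}

```text
t: 24.62
tcp_pos: [0.4641, 0.0861, 0.1583]
ee_rot: [3.141, 0.0, 0.493]
contact_force: [0.0, -3.2, 3.1]
width: 0.252
grasp_force: 64.0
```

```bash
python3 st.py
```

```text
[0.4641 0.0861 0.1583] [ 0.01 -3.23  3.1 ] [-0.82  0.01  0.02] (24.625, 155, -28)
[0.4641 0.0861 0.1583] [-0.38 -3.72  3.8 ] [-0.81  0.01  0.05] (24.675, 156, -28)
[0.4641 0.0861 0.1583] [-0.44 -4.18  3.02] [-0.83  0.04 -0.  ] (24.725, 155, -28)
```

>>> {"api": "jog_arm", "payload": {
  "motion": [
    [[0,0,0],0,0.1],
    [[0,0,0],0,0.1],
    [[0,0,0],0,0.1],
    [[0,0,0],0,0.1],
    [[0,0,0],0,0.1]
  ]
}}

```text
t: 25.4
tcp_pos: [0.4641, 0.0862, 0.1583]
ee_rot: [3.142, -0.0, 0.493]
contact_force: [-0.1, -4.3, 3.6]
width: 0.248
grasp_force: 64.0
```

>>> {"api": "jog_arm", "payload": {
  "motion": [
    [[0,0,0],0,0.1],
    [[0,0,0],0,0.1],
    [[0,0,0],0,0.1],
    [[0,0,0],0,0.1],
    [[0,0,0],0,0.1]
  ]
}}

```text
t: 26.02
tcp_pos: [0.4641, 0.0862, 0.1583]
ee_rot: [3.142, 0.0, 0.494]
contact_force: [0.5, -4.1, 3.8]
width: 0.253
grasp_force: 64.0
```

>>> {"api": "jog_arm", "payload": {
  "motion": [
    [[0,0,0],0,0.1],
    [[0,0,0],0,0.1],
    [[0,0,0],0,0.1],
    [[0,0,0],0,0.1],
    [[0,0,0],0,0.1]
  ]
}}

```text
t: 26.65
tcp_pos: [0.4641, 0.0861, 0.1583]
ee_rot: [3.141, 0.0, 0.494]
contact_force: [-1.0, -3.5, 3.5]
width: 0.248
grasp_force: 63.9
```

```bash
python3 st.py
```

```text
[0.4641 0.0861 0.1583] [-0.98 -3.5   3.53] [-0.89 -0.    0.04] (26.65, 155, -28)
[0.4641 0.0861 0.1583] [ 0.16 -4.28  3.77] [-0.79 -0.    0.03] (26.7, 155, -28)
[0.4641 0.0861 0.1583] [ 0.98 -3.15  2.36] [-0.84 -0.01 -0.01] (26.75, 155, -28)
```

```bash
cat >> h.py <<'E'
def spokes(im,r=.052,z=.1):
    g=cv2.cvtColor(im,cv2.COLOR_BGR2GRAY).astype(np.float32); a=np.radians(np.arange(0,360,1.))
    p=cv2.remap(g,*[x.astype(np.float32) for x in proj([C[0],C[1],z]+np.c_[r*np.cos(a+YAW),r*np.sin(a+YAW),0*a],'scene').T],1).ravel()
    return np.degrees(np.angle((p*np.exp(5j*a)).sum()))/5
E
python3 - <<'E'
from h import *
im=np.zeros((480,640,3),np.uint8);im[150:290,270:450]=cv2.resize(cv2.imread('pics/s3.png'),(180,140),interpolation=cv2.INTER_AREA)
print('ref',spokes(im), 'start',spokes(cv2.imread('pics/scene0.png')))
for i in range(4):
    s,m=grab('scene');print(s['t'],spokes(m))
E
```

```text
ref 22.466009646314912 start -2.1777452048899955
26.8 -4.707282102874283
26.85 -4.488017503142641
26.9 -4.319411694805069
26.95 -4.119373957921336
```

The spokes put the hole at about 175°, creeping at 4°/s.

>>> {"api": "jog_arm", "payload": {
  "motion": [
    [[0,0,0],0,0.1],
    [[0,0,0],0,0.1],
    [[0,0,0],0,0.1],
    [[0,0,0],0,0.1],
    [[0,0,0],0,0.1]
  ]
}}

```text
t: 27.62
tcp_pos: [0.4639, 0.0861, 0.158]
ee_rot: [-3.142, 0.001, 0.494]
contact_force: [1.0, -4.3, -1.0]
width: 0.247
grasp_force: 63.5
```

>>> {"api": "jog_arm", "payload": {
  "motion": [
    [[0,0,0],0,0.1],
    [[0,0,0],0,0.1],
    [[0,0,0],0,0.1],
    [[0,0,0],0,0.1],
    [[0,0,0],0,0.1]
  ]
}}

```text
t: 28.25
tcp_pos: [0.4639, 0.0862, 0.1582]
ee_rot: [-3.142, 0.0, 0.494]
contact_force: [0.9, -4.1, -0.9]
width: 0.248
grasp_force: 63.5
```

```bash
cat > st.py <<'E'
from h import *
for i in range(3):
    s,m=grab('scene');print(s['t'],np.round(s['tcp_pos'],4),np.round(s['contact_force'],2),np.round(s['wrist_torque'],2),spokes(m)+179.5)
E
python3 st.py
```

```text
28.25 [0.4639 0.0862 0.1582] [ 0.93 -4.07 -0.93] [-0.87 -0.09 -0.01] 180.98061071346007
28.3 [0.4639 0.0862 0.1582] [-0.01 -3.97 -1.87] [-0.89 -0.08  0.02] 180.95329684319745
28.35 [0.464  0.0861 0.1582] [ 0.91 -2.86 -1.03] [-0.89 -0.1  -0.04] 181.00382569087202
```

The pin is captured: the vertical force is gone and the wheel stands still. I'll push it home slowly.

>>> {"api": "jog_arm", "payload": {
  "motion": [
    [[0,0,1],0,0.1],
    [[0,0,2],0,0.1],
    [[0,0,3.5],0,0.1],
    [[0,0,5],0,0.1],
    [[0,0,6],0,0.1]
  ]
}}

```text
t: 29.02
tcp_pos: [0.4643, 0.0861, 0.1522]
ee_rot: [3.141, -0.0, 0.494]
contact_force: [-0.4, -3.4, 0.2]
width: 0.253
grasp_force: 63.6
```

>>> {"api": "jog_arm", "payload": {
  "motion": [
    [[0,0,1.5],0,0.1],
    [[0,0,3],0,0.1],
    [[0,0,4.5],0,0.1],
    [[0,0,6],0,0.1],
    [[0,0,6],0,0.1]
  ]
}}

```text
t: 29.65
tcp_pos: [0.4641, 0.0861, 0.1468]
ee_rot: [3.141, -0.0, 0.494]
contact_force: [-1.5, -4.3, 4.1]
width: 0.244
grasp_force: 64.1
```

```bash
python3 st.py
```

```text
29.65 [0.4641 0.0861 0.1468] [-1.49 -4.3   4.07] [-0.79  0.13 -0.03] 180.9185955024069
29.7 [0.4641 0.0862 0.1468] [-0.97 -3.38  4.88] [-0.74  0.2   0.04] 180.90769323063503
29.75 [0.4641 0.0861 0.1468] [-0.73 -3.72  5.59] [-0.84  0.27  0.04] 180.94598978925322
```

>>> {"api": "jog_arm", "payload": {
  "motion": [
    [[0,0,0.5],0,0.1],
    [[0,0,1],0,0.1],
    [[0,0,1],0,0.1],
    [[0,0,1],0,0.1],
    [[0,0,1],0,0.1]
  ]
}}

```text
t: 30.42
tcp_pos: [0.4642, 0.0862, 0.1467]
ee_rot: [3.141, -0.001, 0.494]
contact_force: [-2.4, -4.6, 11.5]
width: 0.25
grasp_force: 65.4
```

```bash
python3 st.py;python3 - <<'E'
from h import *
s,im=grab('scene')
cv2.imwrite('pics/s4.png',cv2.resize(im[150:250,270:390],None,fx=6,fy=6))
E
```

```text
30.425 [0.4642 0.0862 0.1467] [-2.37 -4.56 11.53] [-0.85  0.58  0.01] 180.91857705922124
30.475 [0.4642 0.0861 0.1467] [-3.13 -4.33 11.42] [-0.8   0.52  0.02] 180.9611922521683
30.525 [0.4642 0.0862 0.1467] [-3.11 -4.91 11.95] [-0.8   0.52  0.01] 180.9693096907174
```

View pics/s4.png

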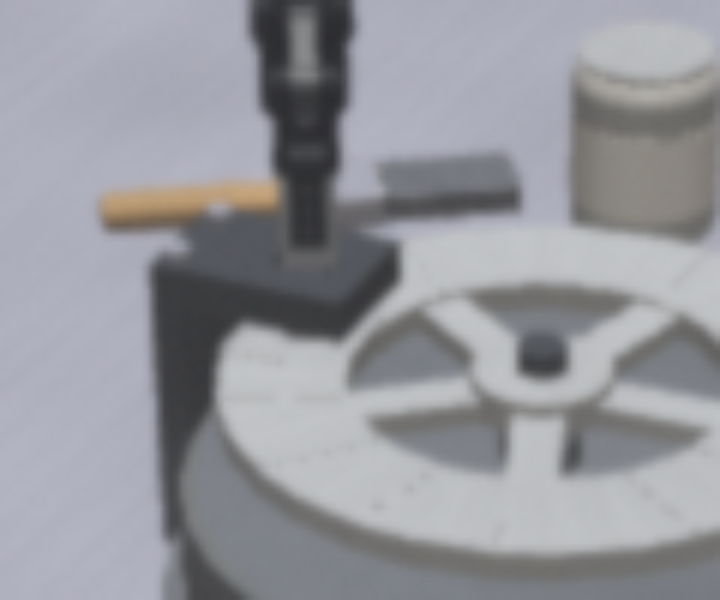

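The view shows the head seated on the bracket. The contact is stiff, so this is the plate and not the sprung wheel. Now I'll release and retreat.

>>> {"api": "jog_arm", "payload": {
  "motion": [
    [[0,0,-1],0,0.1],
    [[0,0,-1],0,0.35],
    [[0,0,-1],0,0.6],
    [[0,0,-1],0,0.6],
    [[0,0,-1],0,0.6]
  ]
}}

```text
t: 31.25
tcp_pos: [0.464, 0.0864, 0.1461]
ee_rot: [-3.141, 0.0, 0.493]
contact_force: [-0.3, -0.8, -0.1]
width: 0.602
grasp_force: 0.0
```

>>> {"api": "jog_arm", "payload": {
  "motion": [
    [[0,0,-1],0,0.7],
    [[0,0,-5],0,0.8],
    [[0,0,-25],0,0.8],
    [[0,0,-60],0,0.8],
    [[0,0,-100],0,0.8]
  ]
}}

```text
t: 31.88
tcp_pos: [0.4637, 0.0862, 0.2472]
ee_rot: [-3.141, 0.001, 0.493]
contact_force: [-0.4, -0.9, -0.3]
width: 0.801
grasp_force: 0.0
```

>>> {"api": "jog_arm", "payload": {
  "motion": [
    [[-20,0,-5],0,0.8],
    [[-45,0,-5],0,0.8],
    [[-55,0,-5],0,0.8],
    [[-55,0,-5],0,0.8],
    [[-55,0,-5],0,0.8]
  ]
}}

```text
t: 32.5
tcp_pos: [0.4161, 0.0602, 0.2511]
ee_rot: [-3.142, -0.0, 0.493]
contact_force: [-0.1, 0.1, -0.4]
width: 0.8
grasp_force: 0.0
```

```bash
python3 st.py;python3 - <<'E'
from h import *
s,im=grab('scene');s,w=grab('wrist');print(s['contact_force'],s['tcp_pos'])
cv2.imwrite('pics/s5.png',np.hstack([cv2.resize(im[150:250,270:380],(396,360)),cv2.resize(w[60:260,220:440],(396,360))]))
E
```

```text
32.5 [0.4161 0.0602 0.2511] [-0.05  0.08 -0.45] [-0.03 -0.06 -0.02] 184.40704538255738
32.55 [0.4162 0.0603 0.2511] [ 0.14 -0.27  0.5 ] [ 0.02 -0.01 -0.03] 184.39745164932418
32.6 [0.4162 0.0603 0.2511] [-0.04  0.39  0.04] [-0.02  0.01  0.05] 184.41988665828018
[ 0.37358232 -0.11396448  0.30432647] [0.41609378 0.06025962 0.25107953]
```

View pics/s5.png

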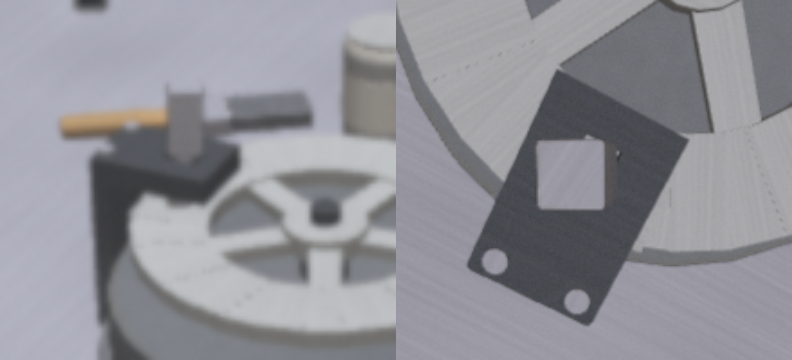

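The picture shows the pin standing on the bracket. The wheel turned 3.5° after release, so I'll check the pin's lean from the head-top position.

```bash
python3 - <<'E'
from h import *
s=ctrl.sense()
print(s['t'],cast((317.2,157.2),.176,'wrist',s))
im=cv2.imread('pics/s5.png')[:,396:]
g=cv2.cvtColor(im,cv2.COLOR_BGR2GRAY)
m=(g[130:215,130:225]>130).astype(np.uint8)
c=max(cv2.findContours(m,0,2)[0],key=cv2.contourArea);r=cv2.minAreaRect(c);print(r)
b=(cv2.boxPoints(r)+[130,130])*[220/396,200/360]+[220,60]
P=cast(b,.176,'wrist',s);print(P.mean(0),np.linalg.norm(P-np.roll(P,1,0),axis=1))
_,m2=grab('scene');print(spokes(m2)+179.5)
E
```

```text
32.75 [[0.46267805 0.09137443 0.176     ]]
((44.0, 42.0), (72.0, 66.0), 90.0)
[0.46319508 0.09199114 0.176     ] [0.02220818 0.02047816 0.02220284 0.02110052]
184.40669571640524
```

```bash
python3 -c "
from rig import ctrl
print(ctrl.job_done())"
```

```text
the job is handed in; nothing more can be done
None
```

The pin stands through the slot and the wheel's hole with its head on the bracket, the wheel is stopped, and the job was handed in at about 33 s; the pin leans an estimated 0.12–0.16 rad (limit 0.2) after the wheel took up its slack, and no verdict came back.

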